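# Shut and lock the lamp hatch of a microscope cold-light source

## Robot

A 6-joint arm with a two-finger parallel gripper is mounted at the origin on the work surface. World frame = base frame: x ahead of the robot, y to its left, z up, the work surface at z = 0. Lengths are in m, angles in rad, forces in N, time in s.
With the tool pointing down it reaches from about 0.25 to 0.775 m from the base axis. Payload 4 kg.
Tool frame: the origin (TCP) lies midway between the tips of the shut fingers; the grasp point (between the pads) lies 19 mm behind it; z points along the fingers, y is the direction in which the jaws open and shut (so a half turn about z gives the same grasp; the last joint's range is limited). The gripper opens to 94 mm and grips with 3 to 60 N. Pads are 16 mm wide; open, the fingers measure 119 mm over their backs; the gripper's body (75 mm by 177 mm) begins 78 mm behind the grasp point.
Start: joints at [-1.365, 0.087, 1.371, -0, 1.684, -0.103], TCP at [0.167, -0.524, 0.206] pointing down, gripper open.
Joint ranges: [-3.1, 3.1], [-0.76, 2.03], [0.27, 2.55], [-1.08, 4.22], [0.17, 2.65], [-2.57, 2.57]. Speed limits (rad/s): [2.79, 2.79, 3.14, 3.14, 3.14, 3.14].

## Interface

Orientations are given as [roll, pitch, yaw] about the fixed x, y, z axes, in that order (R = Rz(yaw) Ry(pitch) Rx(roll)).
In Python, from bench import robot gives the robot as it stands.
- The arm moves only by the tool drive_tool, never from a script. Its argument "series" is a list that holds one entry, the list of rows, each a list of 7 numbers: the turn, a rotation vector about the tool's x, y, z in rad, then the shift along the tool's x, y, z in cm, then the opening in per cent of the stroke, from 0 (shut) to 100 (fully open). In form: [[[rx, ry, rz, tx, ty, tz, fingers], ...]]. A call has 1 to 20 rows; each row is the pose to reach, as a shift and turn from the pose measured when the call began, along the tool's axes at that moment; what a row does not reach only later rows make up. A row lasts 1/10 s, in which the tool goes at most 50 mm and 8.59 degrees, less where a joint would pass 70% of its speed; a pose out of reach is approached as far as the arm can. A call with a gripper value outside its range is refused whole. The fingers move at their own pace and stop on an object; the grip force is fixed at half the most. Time passes only in rows, so rows that repeat a pose let the fingers close. It gives the time, the measured TCP pose, the force and the opening at its end, in the units of the state.
- robot.get_obs(): the state, without advancing time (a new reading comes with each control period).
- robot.snapshot(name): name is "scene" or "top"; returns a dict with "img" (400x640x3 uint8, blue, green, red), "depth" (400x640 float32, m along the optical axis (not along the pixel's ray), 0 where there is no reading), "vertical_fov" (degrees; the focal length in pixels is half the picture's height over the tangent of half this angle, whatever the lens; pixels are square), "cx", "cy" (the principal point, pixels), "rvec" (rotation vector, rad) and "tvec" (3), from world to camera coordinates, as OpenCV has them. Camera axes: x right, y down, z forward; pixel columns grow to the right and rows downward; lengths in m; the calibration is good to about 2 mm. A picture is of the moment at which its call begins.
- robot.close_job(): hands the job in, once; it reports no verdict.
The state is a dict: "time": time; "joint_positions": joint angles; "qvel": joint speeds; "joint_torque": joint torques, N m; "tool_pos": TCP position; "ee_rot": TCP orientation; "wrist_force": force on the tool from outside, world axes, zero at the start; "wrist_torque": the same for the moment, N m; "width": finger opening in m.
Only numpy, scipy, OpenCV 4.12 (cv2) and the standard library are available. Lean on these libraries where they do the work, as an engineer would, in place of code of your own. Each camera call takes 0.05 s, during which the arm holds its last target.

## Task

The lamp of the microscope's light source has been changed and its lid, the white lamp hatch on top, still stands ajar. Push the hatch down shut with your fingertips, set a fingertip in the slot of its black quarter-turn fastener, and while pressing down against the spring turn it clockwise a quarter turn to its stop, so that the hatch stays locked flush when you let go. Grip or lift nothing, never raise the hatch further, leave the things lying around the light source where they are and do not bump the microscope.

Things in the scene. Friction and masses are not known exactly. Their poses are not given: they have to be found in the camera images.
- housing: cold-light source (lamp unit) fixed on the desk, 250 deep (x) x 180 wide (y) x 124 mm high; grey base, white metal walls. Origin: centre of its underside on the desk; z up, own -x side is its front (light socket, dimmer knob). Its top is the lamp hatch at the front and a fixed vented cover at the back (own x 37 to 125 mm, top at 124 mm). A lamp stands in the open compartment.
- hatch (a joint): lamp hatch angle, rad: 0 = shut flush (solid stop), grows as its front edge swings up. Stiff hinge: it stays where it is left; pushing it down near the front edge takes 1 to 3 N. Below about 0.1 rad (front edge 15 mm up) a sprung brass plunger under its left front corner lifts it again; 8 to 10 N down on the fastener presses it fully shut. Locked and let go it rests at 0.01 to 0.02.
- hinge (a point): middle of the hatch's hinge line (along the housing's y), at own x = 35, z = 122 mm of the housing. Axes are the hatch's own: -x towards its front (free) edge, z out of its top face. The hatch is a white plate 155 long x 170 wide x 4 mm thick; its top face lies 2 mm above this point (own z), from 3 to 158 mm in front of it.
- hatch_edge (a point): middle of the hatch's front (free) edge, on its top face, 158 mm from the hinge line; axes are the hatch's own, as for hinge. Left and right of the fastener's collar the plate is plain and free to push on, 45 mm wide to each side edge.
- latch (a joint): quarter-turn fastener angle, rad: 0 = open, grows clockwise seen from above to the solid stop at 1.571 = locked. A steel cam tongue under it passes beneath the housing's front rim only while the hatch is pressed to within about 2 mm of shut; otherwise it strikes the rim or lies on top of it. Light friction (0.08 N m); stays where it is left.
- slot (a point): centre of the fastener's finger-slot floor, on its turning axis: 113 mm in front of the hinge line, midway across the hatch, 3 mm above its top face. Axes turn with the fastener: y along the slot, z up the turning axis. Black head 64 mm across with a straight slot right across it, grey floor, 26 mm wide, 10 mm deep, about 58 mm long between the walls of the collar round the head.
- collar (a point): centre, at the hatch's top face, of the fixed grey collar round the fastener: 66 mm inside, 76 mm outside diameter, 12 mm high (the black head stands 1 mm higher). Axes: the hatch's own. Open, the slot lies along the hatch's y, the white mark on its floor next to the red dot on the right (own -y); locked, it lies along x, the mark next to the green dot at the front edge.
- petri_dish: closed clear petri dish with a pink flower, 92 mm diameter, 16 mm high (20 mm with the flower), loose; origin under its centre
- slide_box: blue plastic slide box 82 x 36 x 32 mm, loose; origin under its centre
- lamp_carton: small brown carton with a yellow band (the new lamp's box), 54 x 54 x 52 mm, loose; origin under its centre
- spectacles: teal spectacles standing on their rims and temple ends, 135 mm wide, 140 mm deep, 38 mm high, loose; origin on the desk under the bridge, temples along its +x
- microscope: white stereo microscope, base 210 x 156 mm, 330 mm high, standing firmly on the desk to the left; origin under the centre of its base, eyepieces leaning to its own -x

How it is judged:
By the outcome, as a careful person would: the job done as asked, in the order asked, and still so for the second after the job is handed in, with the robot touching nothing.
It also fails if it takes over 51 s, if anything falls off the work surface, if the arm or the gripper's body presses on something with over 40 N, if the wrist force passes 120 N, or if a joint passes its speed limit or range.

## Working session

There is one attempt and no reset: what is moved stays moved. The work goes in short steps, Python scripts to look and compute and a tool call to move; the robot and the scene stay as the last step left them, time stands still between calls to the robot, and variables do not carry over. Pictures are saved under pics/ and viewed, and the job is handed in when it is done.

Besides the shell and the picture viewer there is one more tool, called after "Request:" in YAML: its name, and indented under it one key for each argument. drive_tool: Moves the arm, as the interface text tells. Its arguments: {"type":"object","properties":{"series":{"type":"array","items":{"type":"array","items":{"type":"array","items":{"type":"number"}}}}},"required":["series"]}

```bash
ls; mkdir -p pics; python3 - <<'E'
from bench import robot
import cv2,pickle
for n in("scene","top"):
    s=robot.snapshot(n); pickle.dump(s,open(f"pics/{n}0.pkl","wb")); cv2.imwrite(f"pics/{n}0.png",s["img"])
    print(n,s["vertical_fov"],s["cx"],s["cy"],s["rvec"],s["tvec"])
print(robot.get_obs())
E
```

```text
pics
scene 42.88917519918507 321.7387103235495 199.7649712551902 [ 1.68800844  2.10304472 -0.64841436] [ 0.14027637 -0.39744129  2.07634533]
top 55.2262851652899 314.5059180979199 196.2570258270619 [ 2.13624632 -2.15328042  0.19537299] [-0.01390293  0.59787736  1.3074739 ]
{'time': 0.1, 'joint_positions': array([-1.36511255e+00,  8.79063178e-02,  1.37206886e+00,  4.86457429e-06,
        1.68359005e+00, -1.03115457e-01]), 'qvel': array([-0.00069711, -0.00146953, -0.00279394,  0.00170197, -0.0001526 ,
        0.00144854]), 'joint_torque': array([ 1.55958165e-03, -3.41253912e+01, -3.03300083e+01,  7.18680024e-02,
        3.04331887e-02, -9.10778567e-05]), 'tool_pos': array([ 0.16704399, -0.52351679,  0.20442481]), 'ee_rot': array([-3.13963105e+00, -2.07851726e-04,  3.08799569e-01]), 'wrist_force': array([0.23032872, 0.80140536, 0.01200934]), 'wrist_torque': array([ 0.03155093, -0.02763785, -0.01852746]), 'width': 0.09398273634089348}
```

View pics/scene0.png

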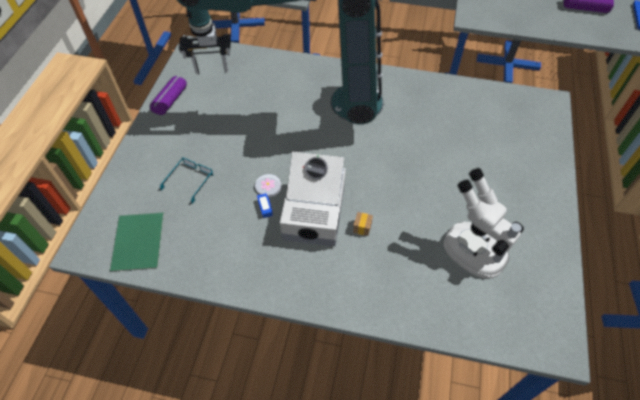

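View pics/top0.png

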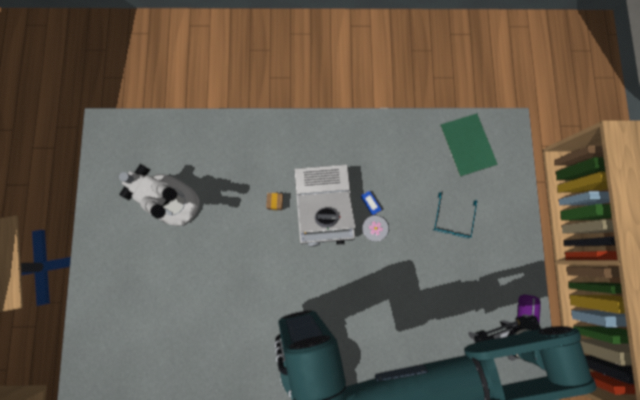

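The scene view shows the housing around (313,195) and the top view around (325,205). In both, the hatch is ajar with the slot across it. The dish and slide box are on the right (top view 375,228 and 372,202), the carton is on the left (275,200), and the microscope is far left. Next I'll measure.

```bash
cat > h.py <<'E'
import numpy as np,cv2
def cam(s):
    f=200/np.tan(np.radians(s["vertical_fov"])/2)
    R=cv2.Rodrigues(np.array(s["rvec"],float))[0]; t=np.array(s["tvec"],float).ravel()
    return f,R,t
def cloud(s):
    f,R,t=cam(s); v,u=np.mgrid[0:400,0:640]; d=s["depth"]
    P=np.dstack([(u-s["cx"])/f*d,(v-s["cy"])/f*d,d])
    return (P-t)@R
def ray(s,u,v,z):
    f,R,t=cam(s); c=-R.T@t; d=R.T@np.array([(u-s["cx"])/f,(v-s["cy"])/f,1]); return c+d*(z-c[2])/d[2]
def proj(s,p):
    f,R,t=cam(s); q=R@np.array(p)+t; return q[:2]/q[2]*f+[s["cx"],s["cy"]]
E
python3 - <<'E'
import pickle,cv2,numpy as np
from h import *
for n,(a,b,c,d) in {"top":(150,260,250,400),"scene":(140,260,240,390)}.items():
    s=pickle.load(open(f"pics/{n}0.pkl","rb")); P=cloud(s)
    im=s["img"][a:b,c:d]; cv2.imwrite(f"pics/{n}crop0.png",cv2.resize(im,None,fx=5,fy=5,interpolation=cv2.INTER_CUBIC))
    print(n)
    pts=P[a:b:6,c:d:8]
    for r in range(pts.shape[0]): print(a+6*r," ".join("%d,%d,%d"%tuple(1000*p) for p in pts[r]))
E
```

```text
top
150 782,219,0 782,190,0 781,159,3 783,130,-3 782,100,-1 781,70,0 781,40,1 782,10,0 783,-19,-4 780,-49,4 780,-79,3 782,-109,-3 781,-139,-1 781,-170,-3 780,-199,3 781,-230,-3 781,-260,-2 781,-291,-3 779,-319,3
156 757,218,6 759,190,-1 758,159,2 761,130,-7 759,100,0 760,70,-4 758,40,0 757,10,4 758,-19,-1 758,-49,0 756,-78,7 759,-109,-3 759,-139,-4 757,-168,2 758,-199,-1 757,-229,0 757,-259,0 758,-290,-3 756,-319,2
162 736,219,1 736,189,-1 736,159,0 735,129,3 736,100,0 735,70,0 736,40,-1 734,10,5 735,-18,0 735,-48,0 735,-78,0 735,-108,-3 735,-138,-3 734,-168,0 733,-197,3 734,-228,1 734,-258,0 733,-288,2 733,-318,2
168 714,219,-2 715,190,-6 713,159,-2 713,129,0 713,100,-1 713,70,-1 713,40,-2 683,10,122 682,-16,123 681,-43,126 681,-70,126 682,-98,120 681,-125,123 711,-167,0 711,-198,-1 712,-228,-4 711,-257,0 711,-287,0 710,-317,0
174 689,217,4 689,188,5 690,159,-1 691,130,-3 690,100,-1 690,70,0 661,37,124 661,10,126 660,-16,129 662,-43,121 661,-70,121 661,-97,122 659,-123,129 689,-167,-1 688,-197,0 686,-225,7 687,-256,2 688,-287,-1 687,-315,3
180 669,218,-4 667,188,0 668,159,-2 667,129
[... 6472 characters left out ...]
 682,2,66 682,28,76 653,49,35 624,72,-5 623,99,3 615,125,0 606,152,-5 604,178,0 600,205,2
242 728,-262,4 722,-235,5 718,-209,7 707,-185,-1 701,-159,-2 699,-131,5 691,-106,0 683,-80,-3 686,-51,13 686,-23,24 682,2,27 684,29,40 656,51,0 652,77,2 643,103,-1 638,129,0 636,156,6 625,182,-2 623,208,3
248 748,-256,2 743,-229,2 737,-204,1 730,-178,0 722,-153,-3 720,-125,3 715,-99,4 707,-74,0 698,-49,-5 696,-22,0 689,3,-1 684,29,0 682,56,7 677,82,7 665,107,-2 659,133,-2 655,160,0 651,186,3 644,212,0
254 768,-250,0 762,-224,-3 755,-199,-4 749,-173,-4 750,-144,7 739,-121,-3 733,-95,-3 727,-69,-3 723,-43,0 717,-17,0 715,9,7 705,34,-1 700,60,0 696,86,2 688,112,-1 680,137,-5 675,163,-4 674,189,4 665,215,-2
```

```bash
ls -la pics
```

```text
total 4832
drwxr-xr-x 2 agent agent    4096 Dec  7 08:11 .
drwxr-xr-x 3 agent agent    4096 Dec  7 08:11 ..
-rw-r--r-- 1 agent agent 1792474 Dec  7 08:11 scene0.pkl
-rw-r--r-- 1 agent agent  395479 Dec  7 08:11 scene0.png
-rw-r--r-- 1 agent agent  361036 Dec  7 08:11 scenecrop0.png
-rw-r--r-- 1 agent agent 1792474 Dec  7 08:11 top0.pkl
-rw-r--r-- 1 agent agent  325010 Dec  7 08:11 top0.png
-rw-r--r-- 1 agent agent  261582 Dec  7 08:11 topcrop0.png
```

View pics/topcrop0.png

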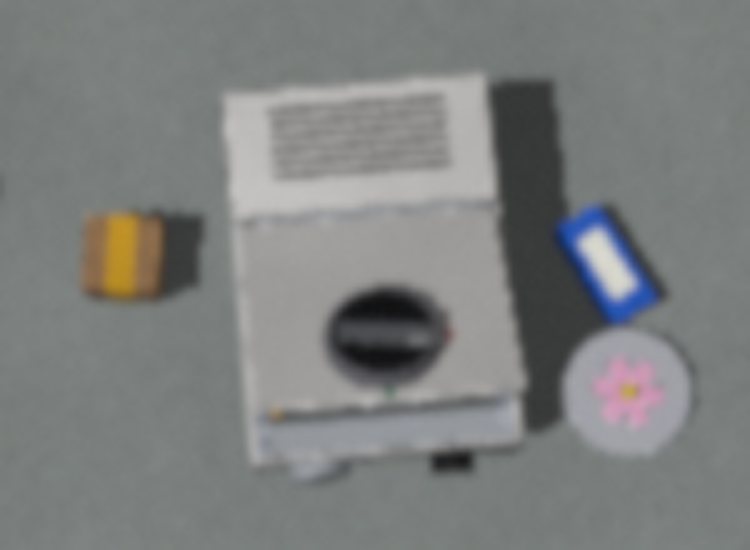

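View pics/scenecrop0.png

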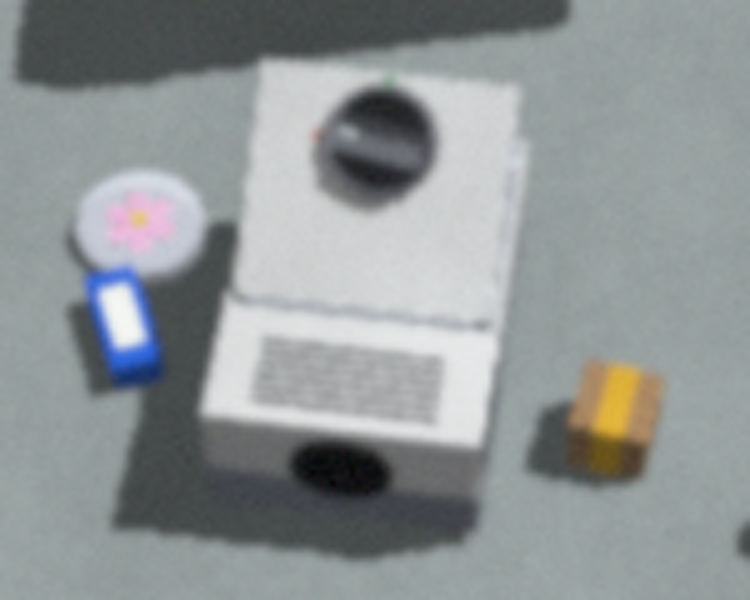

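```bash
cat > pose.py <<'E'
import numpy as np,cv2
from h import *
def pose(s,verbose=1):
    P=cloud(s); g=cv2.cvtColor(s["img"],cv2.COLOR_BGR2GRAY)
    reg=(P[...,0]>.40)&(P[...,0]<.73)&(P[...,1]>-.16)&(P[...,1]<.08)
    top=reg&(P[...,2]>.085)&(P[...,2]<.25)
    return P,top,reg
E
python3 - <<'E'
import pickle
from pose import *
# cover corners by ray at z=.124 with z-mask
for n in("top","scene"):
    s=pickle.load(open(f"pics/{n}0.pkl","rb")); P,top,reg=pose(s)
    cov=top&(abs(P[...,2]-.124)<.012)&(P[...,0]>.597)&(P[...,0]<.72)
    v,u=np.nonzero(cov); Q=np.array([ray(s,a,b,.124) for a,b in zip(u,v)])[:,:2]
    r=cv2.minAreaRect((Q*1000).astype(np.float32)); print(n,"cover rect",r, cv2.boxPoints(r).tolist())
    # hatch plane
    m=top&(P[...,2]>.135)&(P[...,0]<.58)&(P[...,0]>.48)
    q=P[m]
    for _ in range(6):
        A=np.c_[q[:,:2],np.ones(len(q))]; c=np.linalg.lstsq(A,q[:,2],rcond=None)[0]; e=q[:,2]-A@c; k=abs(e)<max(2*e.std(),.004); q=q[k]
    print("plane",c,e.std(),len(q),"tilt",np.arctan(np.hypot(c[0],c[1])),"dir yaw",np.arctan2(-c[1],-c[0]))
    # hatch pixels: white region mask -> ray/plane
E
```

```text
top cover rect ((644.3779296875, -42.42579650878906), (93.88179016113281, 181.1126251220703), 1.092424988746643) [[595.7190551757812, 47.219120025634766], [599.1720581054688, -133.860595703125], [693.0368041992188, -132.07070922851562], [689.5838012695312, 49.009002685546875]]
plane [-0.64740226 -0.04963978  0.50929248] 0.0019407074473945043 1103 tilt 0.5758847590944945 dir yaw 0.07652559057706591
scene cover rect ((645.5430908203125, -40.45344543457031), (108.962158203125, 184.7643585205078), 0.09985024482011795) [[590.9010620117188, 51.83365249633789], [591.2230834960938, -132.930419921875], [700.1851196289062, -132.74053955078125], [699.8630981445312, 52.023529052734375]]
plane [-0.64879981 -0.04578151  0.51138535] 0.003747476234740897 1510 tilt 0.576665536060739 dir yaw 0.07044661853489924
```

```bash
python3 - <<'E'
import pickle
from pose import *
s=pickle.load(open("pics/top0.pkl","rb")); P,top,reg=pose(s)
bright=(s["img"].min(2)>150)
# per column: back edge of cover (subpixel by gradient max); per row: side edges
g=cv2.GaussianBlur(cv2.cvtColor(s["img"],cv2.COLOR_BGR2GRAY),(3,3),0).astype(float)
def sub(a,i):
    d=np.abs(np.diff(a)); k=i+np.argmax(d[i:]) if False else int(np.argmax(d)); 
    if 0<k<len(d)-1:
        l,m,r=d[k-1:k+2]; k=k+.5*(l-r)/(l-2*m+r+1e-9)
    return k+.5
back=np.array([ray(s,u,160+sub(g[160:176,u],0),.124)[:2] for u in range(299,345)])
left=np.array([ray(s,288+sub(g[v,288:304],0),v,.124)[:2] for v in range(172,188)])
right=np.array([ray(s,340+sub(g[v,340:356],0),v,.124)[:2] for v in range(170,188)])
fit=lambda Q:cv2.fitLine((Q*1000).astype(np.float32),cv2.DIST_HUBER,0,.01,.01).ravel()
for n,Q in(("back",back),("left",left),("right",right)):
    f=fit(Q); print(n,f, "ang",np.degrees(np.arctan2(f[1],f[0])))
# slot/head: dark pixels
hp=top&(g<110)&(P[...,0]<.58)
yaw=.073;ex=np.array([np.cos(yaw),np.sin(yaw)]);ey=np.array([-ex[1],ex[0]])
b=(fit(back)[2:]@ex)/1000; l=fit(left)[2:]@ey/1000; r=fit(right)[2:]@ey/1000
print("own coords back",b,"left",l,"right",r,"width",l-r)
o=(b-.125)*ex+(l+r)/2*ey; print("origin",o)
h=o+.035*ex; print("hinge",h)
c=[-0.64740226,-0.04963978,0.50929248]; th=.576
pz=h@c[:2]+c[2]; print("plane z at hinge",pz,"expect",.122+.002/np.cos(th))
for d in(.113,.158): print(d, h-ex*(d*np.cos(th)-(-.005 if d==.113 else -.002)*np.sin(th))*1, .122+d*np.sin(th)+.002*np.cos(th))
for th_ in(th,0):
  for dd,zz in((.113,.005),(.113,.015)):
    p=np.r_[h+ex*(-dd*np.cos(th_)+zz*np.sin(th_)),.122+dd*np.sin(th_)+zz*np.cos(th_)]
    print(th_,zz,p,proj(s,p))
E
```

```text
back [ 7.9025827e-02 -9.9687254e-01  6.8909711e+02 -4.9773212e+01] ang -85.46742
left [9.9636501e-01 8.5186325e-02 6.4482263e+02 4.8431778e+01] ang 4.8867393
right [ 9.9701512e-01  7.7206351e-02  6.4968774e+02 -1.3115793e+02] ang 4.4280043
own coords back 0.6836316046653607 left 0.0012725333442740751 right -0.17819370661449263 width 0.1794662399587667
origin [ 0.56359568 -0.04748109]
hinge [ 0.59850246 -0.04492836]
plane z at hinge 0.12405086577387603 expect 0.1243847906216114
0.113 [ 0.50127151 -0.05203885] 0.1852254254312062
0.158 [ 0.46526253 -0.05467219] 0.20973574242300333
0.576 0.005 [ 0.50670375 -0.0516416   0.18774137] [326.02617395 217.53352189]
0.576 0.015 [ 0.51213598 -0.05124434  0.19612785] [326.00215462 215.5203355 ]
0 0.005 [ 0.48580342 -0.05317003  0.127     ] [325.70313204 225.81483316]
0 0.015 [ 0.48580342 -0.05317003  0.137     ] [325.84598229 225.55154132]
```

```bash
python3 - <<'E'
import pickle
from pose import *
for n in("top","scene"):
    s=pickle.load(open(f"pics/{n}0.pkl","rb")); P,top,reg=pose(s)
    g=cv2.cvtColor(s["img"],cv2.COLOR_BGR2GRAY)
    roi=np.zeros_like(g)
    if n=="top": roi[204:230,312:345]=1
    else: roi[154:184,300:330]=1
    for T in (80,110,135):
        m=((g<T)&(roi>0)).astype(np.uint8)
        k,lab,st,ce=cv2.connectedComponentsWithStats(m); i=1+np.argmax(st[1:,4])
        mm=(lab==i).astype(np.uint8); c=cv2.findContours(mm,0,2)[0][0]
        print(n,T,st[i],ce[i],cv2.fitEllipse(cv2.convexHull(c)))
    hsv=cv2.cvtColor(s["img"],cv2.COLOR_BGR2HSV)
    for nm,mk in(("red",((hsv[...,0]<10)|(hsv[...,0]>170))&(hsv[...,1]>60)),("green",(hsv[...,0]>40)&(hsv[...,0]<80)&(hsv[...,1]>40))):
        v,u=np.nonzero(mk&reg); print(nm,u.mean() if len(u) else None,v.mean() if len(v) else None,len(u), np.median(P[v,u],0) if len(u) else "")
    ex=np.array([np.cos(.077),np.sin(.077)]);h=np.array([.5985,-.0449]);th_=.576
    p=lambda dd,zz,y=0:np.r_[h+ex*(-dd*np.cos(th_)+zz*np.sin(th_))+y*np.array([-ex[1],ex[0]]),.122+dd*np.sin(th_)+zz*np.cos(th_)]
    print("pred head top",proj(s,p(.113,.015)),"collar base",proj(s,p(.113,.002)),"corners",[proj(s,p(.158,.002,y)).round(1) for y in(.085,-.085)],"edge R",proj(s,p(.10,.002,-.085)),proj(s,p(.10,.002,.085)))
    # row/col edges of hatch
    print(g[210,292:304],g[210,346:358]) if n=="top" else print(g[166,285:297],g[166,335:350])
E
```

```text
top 80 [316 208  23  18 297] [326.33670034 216.25925926] ((326.7684326171875, 216.32504272460938), (17.515335083007812, 22.288654327392578), 89.51424407958984)
top 110 [315 207  25  21 392] [326.92857143 216.63010204] ((326.92822265625, 216.70443725585938), (20.071805953979492, 24.303741455078125), 82.98715209960938)
top 135 [314 206  27  24 455] [326.83076923 216.68791209] ((326.9397888183594, 216.91900634765625), (22.344310760498047, 25.82872772216797), 83.11347961425781)
red None None 0 
green None None 0 
pred head top [326.10314889 215.51213501] collar base [326.1424367  218.12377495] corners [array([300.1, 231.8]), array([355. , 227.1])] edge R [352.25248184 212.72506638] [299.07683651 217.20278063]
[125 126 124 126 132 151 168 166 157 155 154 153] [156 157 156 156 155 143 103  68  57  57  58  59]
scene 80 [309 158  16  11 111] [317.13513514 162.91891892] ((317.02532958984375, 163.15716552734375), (8.99265193939209, 16.589595794677734), 111.24073028564453)
scene 110 [305 158  21  22 332] [315.78915663 168.65361446] ((315.2762451171875, 168.5676727294922), (20.409828186035156, 22.410860061645508), 26.048126220703125)
scene 135 [303 157  24  25 434] [314.88479263 168.97695853] ((314.7382507324219, 168.9745635986328), (21.873550415039062, 25.06667709350586), 43.26078796386719)
red None None 0 
green 304.6666666666667 232.66666666666666 6 [ 0.69095526 -0.04828187  0.083593  ]
pred head top [315.01691441 167.78521377] collar base [315.38531676 168.13512271] corners [array([343. , 157.2]), array([291.2, 151.6])] edge R [289.12526237 169.20690574] [340.92059734 175.03436754]
[153 152 155 155 162 178 197 204 208 208 206 207] [211 210 207 208 206 209 207 196 177 162 157 154 155 156 156]
```

The pictures and the two fits agree to about 2 mm: yaw is about 0.077, the hinge is near (0.5985, -0.046), and the hatch is at about 0.576 rad. I'll straddle the collar with the open fingers and push the plate on both sides at once.

```bash
cat > tgt.py <<'E'
import numpy as np
from scipy.spatial.transform import Rotation as Ro
H=np.array([.5985,-.046]);Y=.077
def own(off,z,y=0):
    ex=np.array([np.cos(Y),np.sin(Y)]);return np.r_[H-off*ex+y*np.array([-ex[1],ex[0]]),z]
def row(o,p,yaw):
    R0=Ro.from_euler("xyz",o["ee_rot"]); R1=Ro.from_euler("xyz",[np.pi,0,yaw])
    return np.r_[(R0.inv()*R1).as_rotvec(),R0.inv().apply(p-o["tool_pos"])*100].round(3)
def show(o): print(o["time"],o["tool_pos"].round(4),o["ee_rot"].round(3),"F",o["wrist_force"].round(1),"T",o["wrist_torque"].round(2),"w",o["width"],"q",o["joint_positions"].round(2))
E
python3 - <<'E'
from bench import robot
from tgt import *
o=robot.get_obs();show(o)
print(own(.105,.28),row(o,own(.105,.28),Y+np.pi),row(o,[.167,-.524,.3],.309))
E
```

```text
0.1 [ 0.167  -0.5235  0.2044] [-3.14  -0.     0.309] F [0.2 0.8 0. ] T [ 0.03 -0.03 -0.02] w 0.09398273634089348 q [-1.37  0.09  1.37  0.    1.68 -0.1 ]
[ 0.49381112 -0.05407701  0.28      ] [-0.0000e+00 -3.0000e-03 -2.9100e+00  4.5400e+01 -3.4807e+01 -7.4800e+00] [-2.000e-03 -0.000e+00 -0.000e+00 -1.700e-02  2.600e-02 -9.558e+00]
```

Request:
drive_tool:
  series:
    - [[0, 0, -0.3, 0, 0, -5, 100], [0, 0, -0.6, 0, 0, -9, 100], [0, 0, -2.91, 45.4, -34.8, -8, 100], [0, 0, -2.91, 45.4, -34.8, -8, 100], [0, 0, -2.91, 45.4, -34.8, -8, 100], [0, 0, -2.91, 45.4, -34.8, -8, 100], [0, 0, -2.91, 45.4, -34.8, -8, 100], [0, 0, -2.91, 45.4, -34.8, -8, 100], [0, 0, -2.91, 45.4, -34.8, -8, 100], [0, 0, -2.91, 45.4, -34.8, -8, 100], [0, 0, -2.91, 45.4, -34.8, -8, 100], [0, 0, -2.91, 45.4, -34.8, -8, 100], [0, 0, -2.91, 45.4, -34.8, -8, 100], [0, 0, -2.91, 45.4, -34.8, -8, 100], [0, 0, -2.91, 45.4, -34.8, -8, 100], [0, 0, -2.91, 45.4, -34.8, -8, 100], [0, 0, -2.91, 45.4, -34.8, -8, 100], [0, 0, -2.91, 45.4, -34.8, -8, 100], [0, 0, -2.91, 45.4, -34.8, -8, 100], [0, 0, -2.91, 45.4, -34.8, -8, 100]]

```text
time: 2.1
tool_pos: [0.4936, -0.0541, 0.2845]
ee_rot: [3.139, -0.002, -3.06]
wrist_force: [-0.7, -1.0, 0.0]
width: 0.0941
```

```bash
python3 - <<'E'
from bench import robot
from tgt import *
o=robot.get_obs();show(o)
for p in ((.1,.24),(.1137,.203),(.1305,.167),(.136,.1385),(.137,.123)): print(row(o,own(*p),Y+np.pi))
E
```

```text
2.1 [ 0.4936 -0.0541  0.2845] [ 3.139e+00 -2.000e-03 -3.060e+00] F [-0.7 -1.   0. ] T [ 0.04 -0.11 -0.03] w 0.09409928768467865 q [-0.22 -0.03  1.34  0.    1.84 -1.88]
[ 2.000e-03 -2.000e-03  4.000e-03 -5.270e-01 -1.600e-02  4.452e+00]
[ 2.000e-03 -2.000e-03  4.000e-03  8.380e-01 -1.900e-02  8.154e+00]
[ 2.0000e-03 -2.0000e-03  4.0000e-03  2.5120e+00 -2.1000e-02  1.1757e+01]
[ 2.0000e-03 -2.0000e-03  4.0000e-03  3.0580e+00 -2.5000e-02  1.4608e+01]
[ 2.0000e-03 -2.0000e-03  4.0000e-03  3.1560e+00 -2.8000e-02  1.6158e+01]
```

Request:
drive_tool:
  series:
    - [[0, 0, 0, 0.2, 0, 2.5, 100], [0, 0, 0, 0.5, 0, 4.5, 100], [0, 0, 0, 0.7, 0, 6, 100], [0, 0, 0, 0.7, 0, 6, 100]]

```text
time: 2.5
tool_pos: [0.4848, -0.0541, 0.2214]
ee_rot: [3.137, -0.007, -3.06]
wrist_force: [-0.0, 0.0, 0.5]
width: 0.0939
```

```bash
python3 - <<'E'
from bench import robot
from tgt import *
import cv2,pickle
s=robot.snapshot("scene");t=robot.snapshot("top")
a=cv2.resize(s["img"][130:250,250:370],(400,400),interpolation=2);b=cv2.resize(t["img"][150:260,270:380],(400,400),interpolation=2)
cv2.imwrite("pics/a1.png",np.hstack([a,b]))
o=robot.get_obs();show(o)
E
```

```text
2.6 [ 0.4864 -0.0545  0.2244] [ 3.139e+00 -2.000e-03 -3.060e+00] F [-0.4  0.6 -0.2] T [ 0.06 -0.15  0.03] w 0.0940396691252444 q [-0.23 -0.05  1.47  0.    1.72 -1.88]
```

View pics/a1.png

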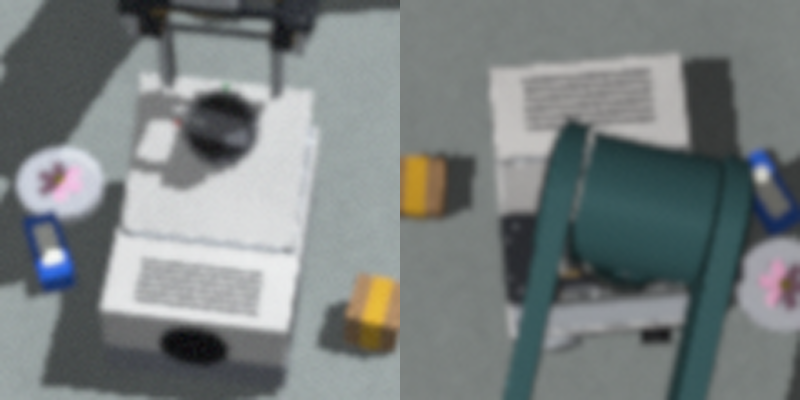

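The left panel shows the fingers at (168,85) and (278,95), evenly astride the head at (222,128). I'll push down along the arc.

Request:
drive_tool:
  series:
    - [[0, 0, 0, 0, 0, 1, 100], [0, 0, 0, 0.1, 0, 2, 100], [0, 0, 0, 0.5, 0, 2.8, 100], [0, 0, 0, 0.9, 0, 3.6, 100], [0, 0, 0, 1.3, 0, 4.5, 100], [0, 0, 0, 1.7, 0, 5.4, 100], [0, 0, 0, 1.9, 0, 6.3, 100], [0, 0, 0, 2.1, 0, 7.2, 100], [0, 0, 0, 2.3, 0, 8, 100], [0, 0, 0, 2.4, 0, 8.7, 100], [0, 0, 0, 2.4, 0, 9.2, 100], [0, 0, 0, 2.4, 0, 9.6, 100], [0, 0, 0, 2.4, 0, 9.6, 100], [0, 0, 0, 2.4, 0, 9.6, 100]]

```text
time: 4.0
tool_pos: [0.4622, -0.0563, 0.1286]
ee_rot: [3.139, -0.002, -3.06]
wrist_force: [-1.9, -0.8, 3.4]
width: 0.0941
```

```bash
python3 - <<'E'
from bench import robot
from tgt import *
import cv2,pickle
s=robot.snapshot("scene");t=robot.snapshot("top")
a=cv2.resize(s["img"][130:250,250:370],(400,400),interpolation=2);b=cv2.resize(t["img"][150:260,270:380],(400,400),interpolation=2)
cv2.imwrite("pics/a2.png",np.hstack([a,b]))
o=robot.get_obs();show(o)
E
```

```text
4.1 [ 0.4623 -0.0563  0.1287] [ 3.139e+00 -2.000e-03 -3.060e+00] F [-1.9  0.   2.4] T [-0.02  0.2  -0.12] w 0.09405806257608083 q [-0.24 -0.07  1.68  0.    1.53 -1.9 ]
```

View pics/a2.png

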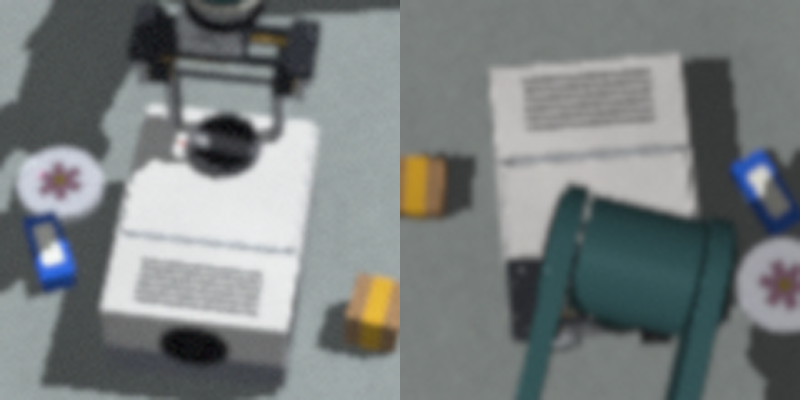

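The hatch is now almost shut, with the fingers astride the collar at (178,110) and (278,115). Next I'll press it to the stop.

Request:
drive_tool:
  series:
    - [[0, 0, 0, 0, 0, 0.3, 100], [0, 0, 0, 0, 0, 0.5, 100], [0, 0, 0, 0, 0, 0.7, 100], [0, 0, 0, 0, 0, 0.7, 100]]

```text
time: 4.5
tool_pos: [0.4623, -0.0564, 0.1241]
ee_rot: [3.14, -0.001, -3.061]
wrist_force: [-5.2, 1.2, 12.2]
width: 0.094
```

Request:
drive_tool:
  series:
    - [[0, 0, 0, 0, 0, -2, 100], [0, 0, 0, 0, 0, -5, 60], [0, 0, 0, -1, 0, -6.5, 24], [0, 0, 0, -2, 0, -6.5, 24], [0, 0, 0, -2, 0, -6.5, 24], [0, 0, 0, -2, 0, -6.5, 24], [0, 0, 0, -2, 0, -6.5, 24]]

```text
time: 5.2
tool_pos: [0.4815, -0.0546, 0.1873]
ee_rot: [3.139, -0.004, -3.06]
wrist_force: [-0.6, -0.1, -0.1]
width: 0.0494
```

```bash
python3 - <<'E'
from bench import robot
from tgt import *
from h import *
import cv2,pickle
s=robot.snapshot("scene"); pickle.dump(s,open("pics/s3.pkl","wb"))
cv2.imwrite("pics/a3.png",cv2.resize(s["img"][140:200,270:360],None,fx=8,fy=8,interpolation=2))
o=robot.get_obs();show(o); print(row(o,own(.113,.165),Y+np.pi))
# plane tilt
P=cloud(s); m=(P[...,0]>.52)&(P[...,0]<.58)&(P[...,1]>-.11)&(P[...,1]<.02)&(P[...,2]>.1)&(P[...,2]<.17)
q=P[m];A=np.c_[q[:,:2],np.ones(len(q))];print(np.linalg.lstsq(A,q[:,2],rcond=None)[0],len(q))
for th in(0,.05,.1):
    for y in(.085,-.085):
        print(th,y,proj(s,own(.158*np.cos(th),.124+.158*np.sin(th),y)).round(1),end=" ")
    print(proj(s,own(.113*np.cos(th)-.015*np.sin(th),.122+.113*np.sin(th)+.015,0)))
E
```

```text
5.25 [ 0.4816 -0.0547  0.1876] [ 3.139 -0.004 -3.061] F [-0.   0.1  0.2] T [ 0.09 -0.09  0.01] w 0.04587134566569616 q [-0.23 -0.05  1.55  0.    1.65 -1.88]
[ 0.003 -0.004  0.004 -0.435 -0.044  2.256]
[-0.10896867 -0.0029467   0.18969115] 641
0 0.085 [342.8 167. ] 0 -0.085 [293.6 161.6] [316.10191994 172.38310865]
0.05 0.085 [342.9 165.7] 0.05 -0.085 [293.4 160.2] [316.04325046 171.56770261]
0.1 0.085 [342.9 164.4] 0.1 -0.085 [293.3 158.9] [315.97183566 170.8162734 ]
```

View pics/a3.png

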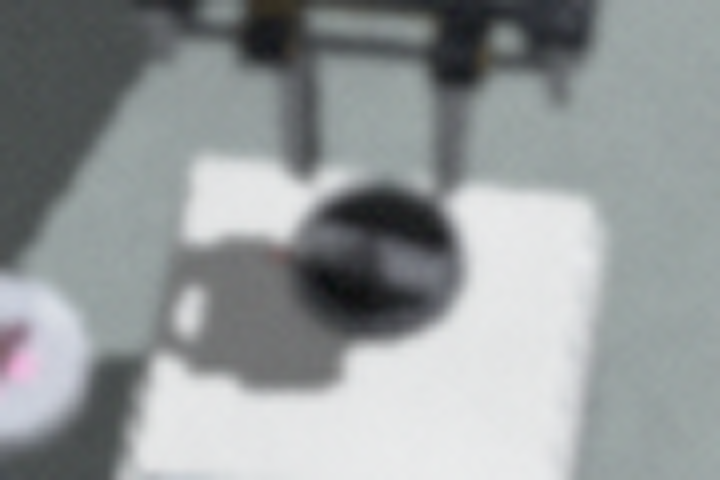

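```bash
python3 - <<'E'
import pickle
from h import *
from tgt import *
s=pickle.load(open("pics/s3.pkl","rb"))
tp=np.array([.4816,-.0547,.1876]); ey=np.array([-np.sin(Y),np.cos(Y),0])
f=lambda p:(((proj(s,p)-[270,140])+.5)*8).round(1)
for y in (-.029,-.023,.023,.029): print("tip",y,f(tp+ey*y))
th=.1
for zz in(.005,.014): print("head",f(own(.113*np.cos(th)-zz*np.sin(th),.122+.113*np.sin(th)+zz*np.cos(th))))
g=cv2.cvtColor(s["img"],6).astype(np.uint8)[140:200,270:360]
G=cv2.resize(g,None,fx=8,fy=8,interpolation=2)
for T in(90,120,140):
    m=(G<T).astype(np.uint8); m[:185]=0; m[:, :290]=0; m[:, 470:]=0; m[345:]=0
    c=max(cv2.findContours(m,0,2)[0],key=cv2.contourArea); print(T,cv2.fitEllipse(cv2.convexHull(c)),cv2.boundingRect(c))
for r in(160,168,174): print(r,G[r,270:480:5])
E
```

```text
tip -0.029 [303.6 172.1]
tip -0.023 [318.1 173.7]
tip 0.023 [429.4 186.1]
tip 0.029 [444.  187.7]
head [372.4 263.3]
head [371.8 251.9]
90 ((371.55316162109375, 262.44830322265625), (142.20150756835938, 166.68016052246094), 64.31365966796875) (290, 188, 161, 148)
120 ((366.62152099609375, 269.16485595703125), (153.81028747558594, 195.71707153320312), 54.497562408447266) (290, 185, 167, 160)
140 ((373.1853942871094, 263.4566345214844), (155.73779296875, 219.7518768310547), 55.257545471191406) (290, 185, 170, 160)
160 [183 176 161 141 125 108  97  88  92 106 128 149 159 165 166 167 167 167
 165 162 161 161 162 162 162 161 161 160 159 158 155 150 137 122 106  97
  99 107 119 132 146 155]
168 [210 204 189 167 147 124 110 104 114 135 159 179 185 190 190 186 181 178
 174 168 164 161 160 158 158 159 160 161 163 165 163 156 140 124 107  98
 100 109 121 133 146 155]
174 [224 220 210 192 174 151 137 130 140 161 185 202 207 209 205 197 187 181
 173 165 158 152 149 145 146 152 155 160 165 171 171 166 150 131 113 103
 104 111 125 141 155 160]
```

Request:
drive_tool:
  series:
    - [[0, 0, 0, -0.2, 0, 1, 24], [0, 0, 0, -0.5, 0, 2, 24], [0, 0, 0, -0.5, 0, 3, 24], [0, 0, 0, -0.5, 0, 4, 24], [0, 0, 0, -0.5, 0, 4.4, 24], [0, 0, 0, -0.5, 0, 4.4, 24]]

```text
time: 5.85
tool_pos: [0.4866, -0.0541, 0.1429]
ee_rot: [3.139, -0.003, -3.061]
wrist_force: [2.2, -0.1, -1.5]
width: 0.0226
```

```bash
python3 - <<'E'
from bench import robot
from tgt import *
import cv2
s=robot.snapshot("scene")
cv2.imwrite("pics/a4.png",cv2.resize(s["img"][140:200,270:360],None,fx=8,fy=8,interpolation=2))
o=robot.get_obs();show(o); print(row(o,own(.112,.135),Y+np.pi))
E
```

```text
5.9 [ 0.4866 -0.0542  0.1433] [ 3.139e+00 -3.000e-03 -3.061e+00] F [ 1.6 -0.6 -0.8] T [ 0.02 -0.46  0.04] w 0.022211575837905187 q [-0.23 -0.02  1.61  0.    1.56 -1.88]
[ 0.002 -0.003  0.004 -0.024 -0.048  0.835]
```

View pics/a4.png

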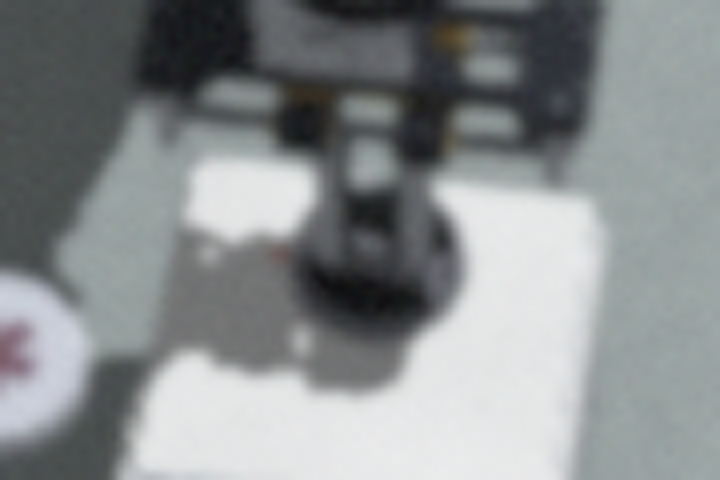

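Request:
drive_tool:
  series:
    - [[0, 0, 0, -0.3, 0, 0, 24], [0, 0, 0, -0.3, 0, 0, 24]]

```text
time: 6.1
tool_pos: [0.4891, -0.054, 0.1434]
ee_rot: [3.139, -0.005, -3.061]
wrist_force: [-1.1, 0.1, 0.9]
width: 0.0225
```

```bash
python3 - <<'E'
from bench import robot
from tgt import *
show(robot.get_obs())
E
```

```text
6.1 [ 0.4891 -0.054   0.1434] [ 3.139 -0.005 -3.061] F [-1.1  0.1  0.9] T [-0.01  0.04 -0.05] w 0.02251092965946586 q [-0.23 -0.02  1.6   0.    1.56 -1.88]
```

Request:
drive_tool:
  series:
    - [[0, 0, 0, 0.05, 0, 0.5, 24], [0, 0, 0, 0.05, 0, 1, 24], [0, 0, 0, 0.1, 0, 1.4, 24], [0, 0, 0, 0.1, 0, 1.7, 24], [0, 0, 0, 0.1, 0, 1.9, 24], [0, 0, 0, 0.1, 0, 1.9, 24]]

```text
time: 6.7
tool_pos: [0.4873, -0.0542, 0.127]
ee_rot: [3.14, -0.005, -3.061]
wrist_force: [-7.8, 0.6, 13.1]
width: 0.0225
```

```bash
python3 - <<'E'
from bench import robot
from tgt import *
import cv2
s=robot.snapshot("scene")
cv2.imwrite("pics/a5.png",cv2.resize(s["img"][140:200,270:360],None,fx=8,fy=8,interpolation=2))
show(robot.get_obs())
E
```

```text
6.75 [ 0.4873 -0.0542  0.127 ] [ 3.14  -0.005 -3.061] F [-6.5  0.5 13.9] T [ 0.06  1.17 -0.06] w 0.022558773429053873 q [-0.23 -0.01  1.63  0.    1.53 -1.88]
```

View pics/a5.png

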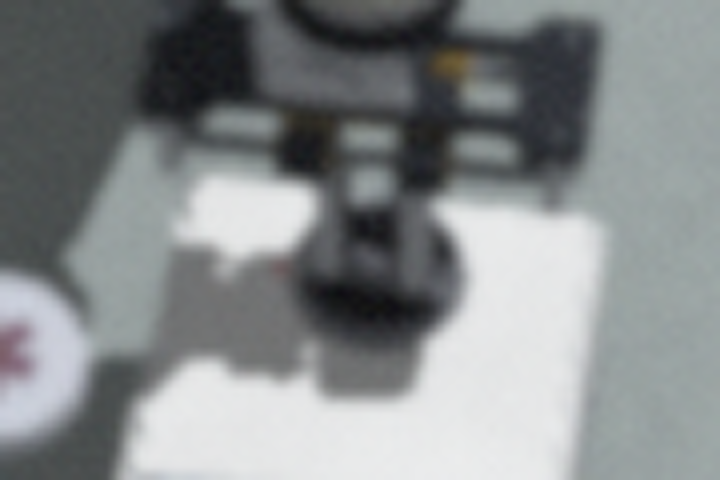

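The floor is at z = 0.127, which matches shut, with about 13 N pressing down. Now I'll turn clockwise (positive about the tool z axis) while pressing.

Request:
drive_tool:
  series:
    - [[0, 0, 0, 0.1, 0, 0.35, 24], [0, 0, 0.1, 0.1, 0, 0.35, 24], [0, 0, 0.2, 0.1, 0, 0.35, 24], [0, 0, 0.3, 0.1, 0, 0.35, 24], [0, 0, 0.4, 0.1, 0, 0.35, 24], [0, 0, 0.5, 0.1, 0, 0.35, 24], [0, 0, 0.6, 0.1, 0, 0.35, 24], [0, 0, 0.7, 0.1, 0, 0.35, 24], [0, 0, 0.8, 0.1, 0, 0.35, 24], [0, 0, 0.8, 0.1, 0, 0.35, 24]]

```text
time: 7.75
tool_pos: [0.4873, -0.0556, 0.1271]
ee_rot: [-3.139, 0.0, 2.42]
wrist_force: [-4.8, -2.2, 12.7]
width: 0.0228
```

```bash
python3 - <<'E'
from bench import robot
from tgt import *
import cv2
s=robot.snapshot("scene")
cv2.imwrite("pics/a6.png",cv2.resize(s["img"][140:200,270:360],None,fx=8,fy=8,interpolation=2))
o=robot.get_obs();show(o)
print(row(o,own(.113,.1235),Y+np.pi-1.8))
E
```

```text
7.8 [ 0.4873 -0.0555  0.127 ] [-3.139  0.     2.422] F [-5.  -2.  13.7] T [-0.2   0.78 -0.04] w 0.02290787024342878 q [-0.23 -0.02  1.63 -0.    1.52 -1.08]
[-2.000e-03  1.000e-03  1.003e+00  1.640e-01 -3.100e-02  3.530e-01]
```

View pics/a6.png

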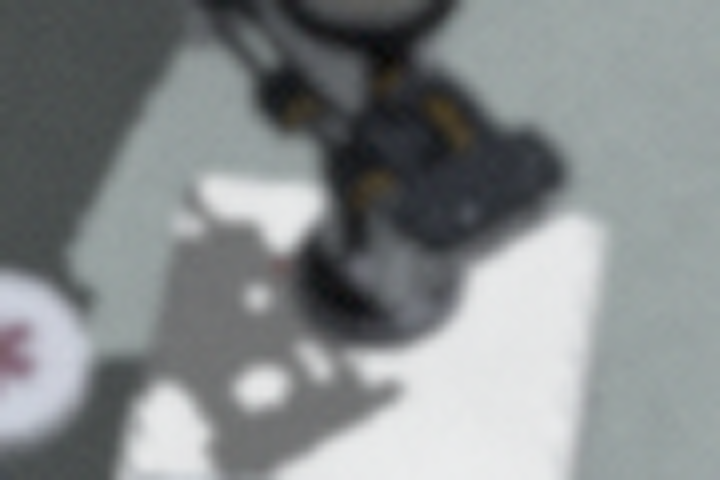

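The head is turning with the fingers, and the slot now runs diagonally at about (380,275). The floor height is unchanged, so I'll go on.

Request:
drive_tool:
  series:
    - [[0, 0, 0.1, 0.1, 0, 0.35, 24], [0, 0, 0.2, 0.1, 0, 0.35, 24], [0, 0, 0.3, 0.1, 0, 0.35, 24], [0, 0, 0.4, 0.1, 0, 0.35, 24], [0, 0, 0.5, 0.1, 0, 0.35, 24], [0, 0, 0.6, 0.1, 0, 0.35, 24], [0, 0, 0.7, 0.1, 0, 0.35, 24], [0, 0, 0.8, 0.1, 0, 0.35, 24], [0, 0, 0.9, 0.1, 0, 0.35, 24], [0, 0, 0.98, 0.1, 0, 0.35, 24], [0, 0, 0.98, 0.1, 0, 0.35, 24]]

```text
time: 8.9
tool_pos: [0.4869, -0.0534, 0.127]
ee_rot: [3.14, -0.001, 1.442]
wrist_force: [-6.3, 4.7, 14.9]
width: 0.0228
```

```bash
python3 - <<'E'
from bench import robot
from tgt import *
import cv2
s=robot.snapshot("scene")
cv2.imwrite("pics/a7.png",cv2.resize(s["img"][140:200,270:360],None,fx=8,fy=8,interpolation=2))
o=robot.get_obs();show(o)
print("turned",Y+np.pi-o["ee_rot"][2])
E
```

```text
8.95 [ 0.4868 -0.0534  0.127 ] [ 3.140e+00 -1.000e-03  1.443e+00] F [-7.   4.7 15.7] T [0.89 1.17 0.29] w 0.022463374108991734 q [-0.23 -0.02  1.64  0.    1.52 -0.1 ]
turned 1.7754625234669812
```

View pics/a7.png

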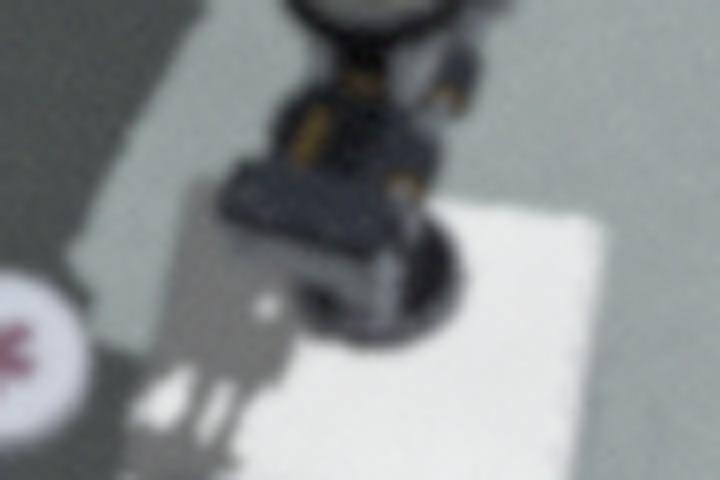

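Request:
drive_tool:
  series:
    - [[0, 0, 0.05, 0.1, 0, 0.35, 24], [0, 0, 0.1, 0.1, 0, 0.35, 24], [0, 0, 0.15, 0.1, 0, 0.35, 24], [0, 0, 0.15, 0.1, 0, 0.35, 24]]

```text
time: 9.35
tool_pos: [0.4874, -0.0529, 0.127]
ee_rot: [3.137, 0.001, 1.3]
wrist_force: [-5.8, -1.9, 14.3]
width: 0.0228
```

```bash
python3 - <<'E'
from bench import robot
from tgt import *
o=robot.get_obs();show(o)
print("turned",Y+np.pi-o["ee_rot"][2])
E
```

```text
9.35 [ 0.4874 -0.0529  0.127 ] [3.137e+00 1.000e-03 1.300e+00] F [-5.8 -1.9 14.3] T [-0.16  1.31  2.34] w 0.02277834913822782 q [-0.22 -0.02  1.64 -0.    1.52  0.05]
turned 1.9189747195343199
```

The yaw torque jumped from 0.3 to 2.3 N m, so the fastener is at its stop. I'll relax the twist, ease off the press, centre the fingers and lift out straight.

Request:
drive_tool:
  series:
    - [[0, 0, -0.06, 0, 0, 0.25, 24], [0, 0, -0.14, 0, 0, 0.15, 24], [0, 0, -0.16, 0, 0, 0, 24], [0, 0, -0.16, 0, 0, -0.15, 24], [0, 0, -0.3, 0, 0, -0.3, 24], [0, 0, -0.3, 0, 0, -0.3, 24]]

```text
time: 9.95
tool_pos: [0.4873, -0.0529, 0.1294]
ee_rot: [3.138, 0.002, 1.598]
wrist_force: [-0.1, 0.4, 0.6]
width: 0.0227
```

```bash
python3 - <<'E'
from bench import robot
from tgt import *
o=robot.get_obs();show(o)
print("turned",Y+np.pi-o["ee_rot"][2])
E
```

```text
9.95 [ 0.4873 -0.0529  0.1294] [3.138e+00 2.000e-03 1.598e+00] F [-0.1  0.4  0.6] T [-0.04 -0.12 -0.03] w 0.02267495472992173 q [-0.22 -0.02  1.63 -0.    1.53 -0.25]
turned 1.6201160593510329
```

Request:
drive_tool:
  series:
    - [[0, 0, 0, 0, 0, -1, 24], [0, 0, 0, 0, 0, -3, 24], [0, 0, 0, 0, 0, -6, 24], [0, 0, 0, 0, 0, -10, 24], [0, 0, 0, 0, 0, -13, 24], [0, 0, 0, -5, -3, -13, 24], [0, 0, 0, -10, -7, -13, 24], [0, 0, 0, -15, -10, -13, 24], [0, 0, 0, -20, -14, -13, 24], [0, 0, 0, -25, -17, -13, 24], [0, 0, 0, -30, -20, -13, 24], [0, 0, 0, -35, -20, -13, 24], [0, 0, 0, -35, -20, -13, 24], [0, 0, 0, -35, -20, -13, 24], [0, 0, 0, -35, -20, -13, 24]]

```text
time: 11.45
tool_pos: [0.2959, -0.4089, 0.2589]
ee_rot: [3.138, 0.0, 1.594]
wrist_force: [0.9, -0.3, 0.4]
width: 0.0222
```

```bash
python3 - <<'E'
from bench import robot
from tgt import *
from h import *
import cv2
show(robot.get_obs())
s=robot.snapshot("scene");t=robot.snapshot("top")
a=cv2.resize(s["img"][140:245,260:365],(400,400),interpolation=2);b=cv2.resize(t["img"][150:255,275:380],(400,400),interpolation=2)
cv2.imwrite("pics/a8.png",np.hstack([a,b]))
for n,c in(("s",s),("t",t)):
    P=cloud(c); m=(P[...,0]>.46)&(P[...,0]<.58)&(P[...,1]>-.11)&(P[...,1]<.02)&(P[...,2]>.1)&(P[...,2]<.17)
    head=np.hypot(P[...,0]-.486,P[...,1]+.0545)<.045; m&=~head
    q=P[m];A=np.c_[q[:,:2],np.ones(len(q))];print(n,np.linalg.lstsq(A,q[:,2],rcond=None)[0],len(q),q[:,2].mean())
E
```

```text
11.45 [ 0.2959 -0.4089  0.2589] [3.138 0.    1.594] F [ 0.9 -0.3  0.4] T [-0.04 -0.09  0.04] w 0.02220530704777183 q [-1.06 -0.02  1.38  0.    1.78 -1.08]
s [-0.01525536 -0.0012523   0.13444432] 765 0.12632718772949897
t [-0.01502434 -0.00286313  0.13251085] 910 0.12458186785168643
```

View pics/a8.png

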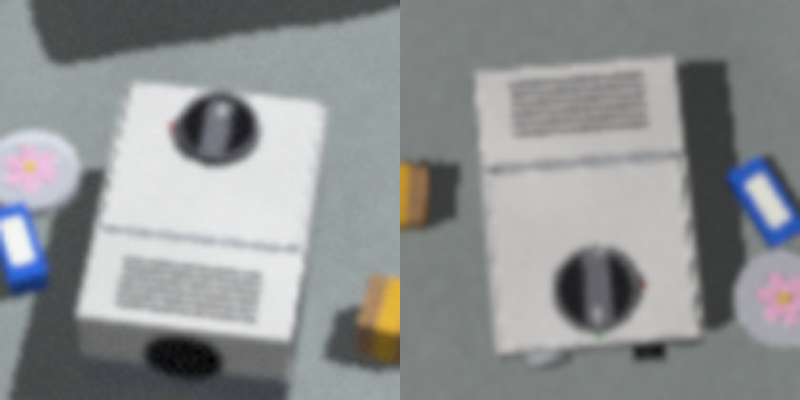

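The hatch tilt is 0.015 in both views, which is the locked rest position. The slot runs fore and aft, with its mark by the green dot at (598,325). One check on the slot angle, then I'll hand in.

```bash
python3 - <<'E'
from bench import robot
from tgt import *
from h import *
import cv2
for n in("top","scene"):
    t=robot.snapshot(n); g=cv2.cvtColor(t["img"],6)
    q=[]
    f=proj(t,own(.113,.127))
    for v in range(int(f[1])-14,int(f[1])+15):
        for u in range(int(f[0])-14,int(f[0])+15):
            p=ray(t,u,v,.128)
            c=own(.113,.128)
            if np.hypot(*(p-c)[:2])<.026: q.append((*(p-c)[:2],float(g[v,u])))
    q=np.array(q); k=q[:,2]>(q[:,2].min()+q[:,2].max())/2*.9; x=q[k,:2]
    l=cv2.fitLine((x*1000).astype(np.float32),cv2.DIST_HUBER,0,.01,.01).ravel()
    print(n,k.sum(),"slot angle minus housing yaw, deg",np.degrees(np.arctan(l[1]/l[0])-Y),l)
E
```

```text
top 96 slot angle minus housing yaw, deg -1.099882 [ 0.9983298   0.05777125  0.17879763 -1.2803135 ]
scene 79 slot angle minus housing yaw, deg 1.8461488 [0.99404126 0.10900435 0.5064926  0.09488635]
```

The slot lies along the housing's x axis to within 2° in both views, so the fastener is at its stop.

```bash
python3 -c "
from bench import robot
print(robot.close_job())"
```

```text
the job is handed in; nothing more can be done
None
```

The lamp hatch is shut and locked, and I handed the job in at about 11.6 s of the 51 s allowed. No verdict is reported.

**What I did:**
- I pushed the hatch down to its stop with the open fingers on the plate either side of the collar, at about 12 N. When released it sprang back to about 0.1 rad, as expected.
- I set the part-closed fingertips in the slot and pressed at about 14 N. I then turned clockwise until the torque jumped from 0.3 to 2.3 N m at the stop.
- I centred the fingers in the slot and lifted straight out.

**Last checks:**
- **Hatch:** it rests at 0.015 rad in both views, within the locked range of 0.01 to 0.02.
- **Fastener:** the slot lies along the housing's x axis. The two views gave -1.1° and +1.8°, which is within measuring noise. Its white mark is next to the green dot.
- **Surroundings:** the dish, slide box and carton looked unmoved in the last pictures, judged by eye. I never went near the microscope or spectacles, and those pictures did not include them.

**What disagreed:** the fingertips brushed the slot's front wall at about 2 N on first entry, so I shifted them 3 mm before pressing. The tool also turned about 0.1 rad further than I had calculated before the stop held, which I put down to play and give in the fingers.

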